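Put the doming punches back in their stands

ROBOT

A 6-joint arm with a two-finger parallel gripper is mounted at the origin on the work surface. World frame = base frame: x ahead of the robot, y to its left, z up, the work surface at z = 0. Lengths are in m, angles in degrees, forces in N, time in s.
With the tool pointing down it reaches from about 0.4 to 0.825 m from the base axis. Payload 7 kg.
Tool frame: the origin (TCP) lies midway between the tips of the shut fingers; the grasp point (between the pads) lies 19 mm behind it; z points along the fingers, y is the line along which they close (so a half turn about z gives the same grasp; the last joint's range is limited). The gripper opens to 88 mm and grips with 3 to 60 N. Pads are 19 mm wide; open, the fingers measure 130 mm over their backs; the gripper's body (78 mm by 193 mm) begins 47 mm behind the grasp point.
Start: joints at [-53.91, 20.546, 0.682, 0, -70.136, -16.507], TCP at [0.226, -0.636, 0.227] pointing down, gripper open.
Joint ranges: [-176.03, 176.03], [-82.01, 121.73], [-58.28, 71.71], [-173.87, 95.51], [-174.79, -0.11], [-173.66, 173.66]. Speed limits (degrees/s): [136.94, 136.94, 172.46, 180, 180, 180].

INTERFACE

Orientations are given as [roll, pitch, yaw] about the fixed x, y, z axes, in that order (R = Rz(yaw) Ry(pitch) Rx(roll)).
In Python, from plant import r gives the robot as it stands.
- The arm moves only by the tool carry_out, never from a script. Its argument "deltas" is a list of rows, each a list of 3 entries, a list of its own where there are three numbers: the opening, from 0 (shut) to 1 (fully open), then the shift along the tool's x, y, z in mm, then the turn, a rotation vector about the tool's x, y, z in rad. In form: [[gripper, [tx, ty, tz], [rx, ry, rz]], ...]. A call has 1 to 12 rows; each row is the pose to reach, as a shift and turn from the pose commanded when the call began, along the tool's axes at that moment; what a row does not reach only later rows make up. A row lasts 1/10 s, in which the tool goes at most 50 mm and 8.59 degrees, less where a joint would pass 70% of its speed; a pose out of reach is approached as far as the arm can. A call with a gripper value outside its range is refused whole. The fingers move at their own pace and stop on an object; "squeeze" is the grip in N (left out, the last holds). Time passes only in rows, so rows that repeat a pose let the fingers close. It gives the time, the measured TCP pose, the force, the opening and the grip force at its end, in the units of the state.
- r.get_state(): the state, without advancing time (a new reading comes with each control period).
- r.capture(name): name is "scene" or "top"; returns (picture, depth): 480x640x3 uint8, red, green, blue; 480x640 float32, m along the optical axis (not along the pixel's ray), 0 where there is no reading.
- r.get_calibration(name): a dict with "fov_y" (degrees; the focal length in pixels is half the picture's height over the tangent of half this angle, whatever the lens; pixels are square), "cx", "cy" (the principal point, pixels), "view" (4x4, takes a point from world to camera coordinates). Camera axes: x right, y down, z forward; pixel columns grow to the right and rows downward; lengths in m; the calibration is good to about 2 mm. A picture is of the moment at which its call begins. get_calibration takes no time and is no camera call.
- r.close_job(): hands the job in; it is judged then, once.
The state is a dict: "time_s": time; "joints": joint angles; "qd": joint speeds; "joint_torque": joint torques, N m; "tcp_pos": TCP position; "eef_rot": TCP orientation; "contact_force": force on the tool from outside, world axes, zero at the start; "moment": the same for the moment, N m; "gripper_width": finger opening in m; "gripper_force": force on a finger pad.
Only numpy, scipy, OpenCV 4.12 (cv2) and the standard library are available. Lean on these libraries where they do the work, as an engineer would, in place of code of your own. Each camera call takes 0.05 s, during which the arm holds its last target. There are 200 camera calls.

TASK

On the goldsmith's bench, put away the three round-headed doming punches: stand each one upright in the well of the wooden stand made for its size (small punch in the smallest well, medium in the middle one, large in the largest), with its foot on the bottom of the well. Set them down gently rather than dropping them, and leave the two square-headed punches, the pliers and the box of burs where they are.

Things in the scene. Friction and masses are not known exactly. Their poses are not given: they have to be found in the camera images.
- punch_small: small round-headed doming punch, loose, standing upright: dark steel round barrel 20 mm in diameter and 48 mm tall, on it a slim neck and a bright steel ball of the same 20 mm diameter, 66 mm tall in all; 0.15 kg give or take 15 %. Origin: centre of its flat foot; z runs up its axis.
- punch_medium: medium round-headed doming punch, loose, standing upright: dark steel round barrel 30 mm in diameter and 48 mm tall, on it a slim neck and a bright steel ball of the same 30 mm diameter, 75 mm tall in all; 0.35 kg give or take 15 %. Origin: centre of its flat foot; z runs up its axis.
- punch_large: large round-headed doming punch, loose, standing upright: dark steel round barrel 40 mm in diameter and 48 mm tall, on it a slim neck and a bright steel ball of the same 40 mm diameter, 84 mm tall in all; 0.68 kg give or take 15 %. Origin: centre of its flat foot; z runs up its axis.
- stand_small: small-well wooden stand, fixed to the bench: pale wooden block 76 x 76 mm, 18 mm high, with one round well 34 mm in diameter and 12 mm deep in the middle of its top, floored in black (the floor is 6 mm above the bench). All three blocks are the same outside; only the well differs. Origin: centre of its underside, under the middle of the well; z up, x and y along its sides.
- stand_medium: medium-well wooden stand, fixed to the bench: pale wooden block 76 x 76 mm, 18 mm high, with one round well 44 mm in diameter and 12 mm deep in the middle of its top, floored in black (the floor is 6 mm above the bench). All three blocks are the same outside; only the well differs. Origin: centre of its underside, under the middle of the well; z up, x and y along its sides.
- stand_large: large-well wooden stand, fixed to the bench: pale wooden block 76 x 76 mm, 18 mm high, with one round well 54 mm in diameter and 12 mm deep in the middle of its top, floored in black (the floor is 6 mm above the bench). All three blocks are the same outside; only the well differs. Origin: centre of its underside, under the middle of the well; z up, x and y along its sides.
- square_narrow: narrow square-headed punch, loose, standing upright, not to be moved: round steel barrel 24 mm in diameter and 48 mm tall with a square bright steel head 24 x 24 mm, flat on top, 72 mm tall in all. Origin: centre of its foot; z up.
- square_wide: wide square-headed punch, loose, standing upright, not to be moved: round steel barrel 34 mm in diameter and 48 mm tall with a square bright steel head 34 x 34 mm, flat on top, 72 mm tall in all. Origin: centre of its foot; z up.
- pliers: pliers with two blue handles lying flat on the bench, loose, not to be moved: 166 mm long, 52 mm wide, 12 mm high. Origin: near the middle, on the bench; x runs towards the jaws.
- bur_box: clear box of burs on a yellow base, loose, not to be moved: 50 x 50 mm, 70 mm high. Origin: centre of its underside.
Not all that is in view belongs to the job. Leave any turquoise or yellow look-alike of the punch_medium alone.

How it is judged (in metres and radians):
At the end, for the whole second after the job is handed in: Each round-headed punch stands upright (within 0.12 rad), at rest and released in the well of its own size, within 10 mm of the well's axis and its foot within 4 mm of the well floor; the square-headed punches, pliers and bur box are within 30 mm of where they began and not tipped (0.2 rad) (horizontal distance between punch_small and stand_small below 0.01 m and z of punch_small in the frame of stand_small between 0.002 and 0.01 m and angle between each of punch_small, punch_medium, punch_large's own z axis and vertical below 0.12 rad and linear speed of each of punch_small, punch_medium, punch_large below 0.02 m/s and horizontal distance between punch_medium and stand_medium below 0.01 m and z of punch_medium in the frame of stand_medium between 0.002 and 0.01 m and horizontal distance between punch_large and stand_large below 0.01 m and z of punch_large in the frame of stand_large between 0.002 and 0.01 m and distance of each of square_narrow, square_wide, pliers, bur_box from where it was at the start of the episode below 0.03 m and angle between each of square_narrow, square_wide, pliers, bur_box's own z axis and vertical below 0.2 rad); the robot touches nothing.
It fails at once if a square-headed punch, the pliers or the bur box is moved by more than 30 mm or knocked over (distance of any of square_narrow, square_wide, pliers, bur_box from where it was at the start of the episode above 0.03 m or angle between any of square_narrow, square_wide, pliers, bur_box's own z axis and vertical above 0.5 rad).
It fails at once if a round-headed punch is dropped into a well (over 0.7 m/s within 40 mm of a stand's underside) ((distance between punch_small and stand_small below 0.04 m and linear speed of punch_small above 0.7 m/s) or (distance between punch_small and stand_medium below 0.04 m and linear speed of punch_small above 0.7 m/s) or (distance between punch_small and stand_large below 0.04 m and linear speed of punch_small above 0.7 m/s) or (distance between punch_medium and stand_small below 0.04 m and linear speed of punch_medium above 0.7 m/s) or (distance between punch_medium and stand_medium below 0.04 m and linear speed of punch_medium above 0.7 m/s) or (distance between punch_medium and stand_large below 0.04 m and linear speed of punch_medium above 0.7 m/s) or (distance between punch_large and stand_small below 0.04 m and linear speed of punch_large above 0.7 m/s) or (distance between punch_large and stand_medium below 0.04 m and linear speed of punch_large above 0.7 m/s) or (distance between punch_large and stand_large below 0.04 m and linear speed of punch_large above 0.7 m/s)).
It also fails if it takes over 83 s, if anything falls off the work surface, if the arm or the gripper's body presses on something with over 40 N, if the wrist force passes 120 N, or if a joint passes its speed limit or range.

## Working session

There is one attempt and no reset: what is moved stays moved. The work goes in short steps, Python scripts to look and compute and a tool call to move; the robot and the scene stay as the last step left them, time stands still between calls to the robot, and variables do not carry over. Pictures are saved under pics/ and viewed, at most 14 in all, crops included, and the job is handed in when it is done.

Besides the shell and the picture viewer there is one more tool, called after ">>>" by a JSON object that holds its "api" and its "payload", one argument or row to a line. carry_out: Moves the arm, as the interface text tells. Its arguments: {"type":"object","properties":{"deltas":{"type":"array"},"squeeze":{"type":"number"}},"required":["deltas"]}

```bash
mkdir -p pics; python3 - <<'E'
from plant import r
import cv2,numpy as np
for n in("scene","top"):
    p,d=r.capture(n); cv2.imwrite(f"pics/{n}0.png",p[:,:,::-1]); np.savez(f"{n}0.npz",p=p,d=d)
    c=r.get_calibration(n); print(n,c)
print(r.get_state())
E
```

```text
scene {'fov_y': 51.86800450557424, 'cx': 314.0004097852094, 'cy': 235.21393534570132, 'view': array([[-0.55879143,  0.82927032,  0.00792924,  0.33183953],
       [ 0.52002347,  0.35782599, -0.77558762, -0.28077081],
       [-0.64600908, -0.42926832, -0.63119013,  1.39065397],
       [ 0.        ,  0.        ,  0.        ,  1.        ]])}
top {'fov_y': 43.13721896943463, 'cx': 313.4833289650471, 'cy': 233.20560105977688, 'view': array([[-1.30510106e-03, -9.99998738e-01, -9.05875353e-04,
        -3.43532994e-03],
       [-9.98223215e-01,  1.35674678e-03, -5.95698873e-02,
         5.67905776e-01],
       [ 5.95710412e-02,  8.26521085e-04, -9.98223726e-01,
         1.48305248e+00],
       [ 0.00000000e+00,  0.00000000e+00,  0.00000000e+00,
         1.00000000e+00]])}
{'time_s': 0.1, 'joints': array([-5.39087071e+01,  2.05858429e+01,  6.39704743e-01, -1.91051086e-02,
       -7.01366236e+01, -1.65058722e+01]), 'qd': array([ 0.01649828, -0.09839365,  0.03671074,  0.04501454,  0.0385177 ,
       -0.04430052]), 'joint_torque': array([-1.35041137e-03, -5.84162986e+01,  2.93750668e+01,  7.01556444e+00,
        1.02162128e-02, -6.55405620e-05]), 'tcp_pos': array([ 0.22609026, -0.63554085,  0.22573406]), 'eef_rot': array([ 1.79915545e+02, -6.29502579e-03, -1.60421079e+02]), 'contact_force': array([ 0.21479262, -0.40273619,  0.57022414]), 'moment': array([-0.01842759,  0.01914583,  0.03041997]), 'gripper_force': 0.0, 'gripper_width': 0.08782601148036216}
```

View pics/top0.png

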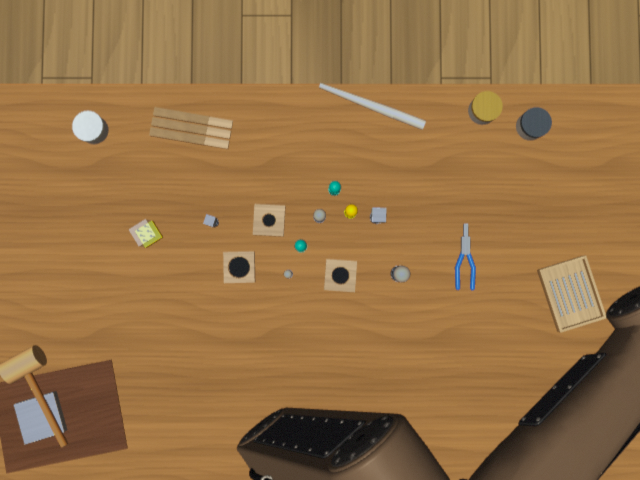

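View pics/scene0.png

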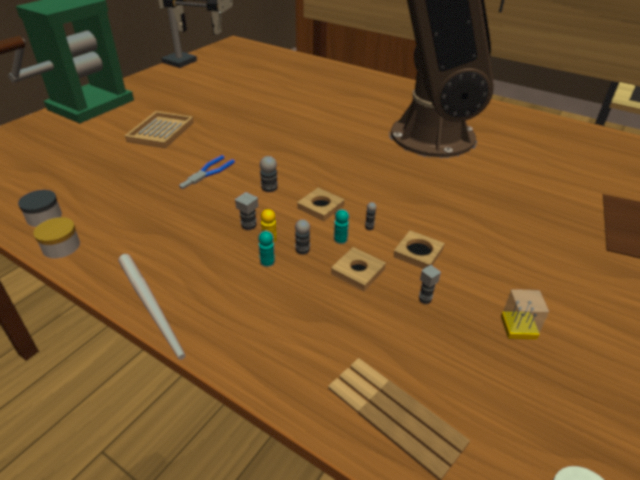

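The top view shows these, by pixel:
- **Round steel punches:** small (288,274), medium (320,215), large (401,274).
- **Look-alikes:** turquoise (335,187) and (301,245), yellow (351,211), square-headed (379,215) and (210,221).
- **Stands:** (269,220) small well, (341,276) medium, (239,267) large.

I choose the three grey round balls. Next I measure them and check the choice in a crop.

```bash
cat > h.py <<'E'
import numpy as np,cv2
from plant import r
def cal(n):
    c=r.get_calibration(n); f=240/np.tan(np.radians(c['fov_y']/2)); return f,c['cx'],c['cy'],c['view']
def ray(n,u,v):
    f,cx,cy,V=cal(n); R=V[:3,:3]; o=-R.T@V[:3,3]
    return o,R.T@np.array([(u-cx)/f,(v-cy)/f,1.])
def plane(n,u,v,z):
    o,d=ray(n,u,v); return (o+d*(z-o[2])/d[2])
def proj(n,p):
    f,cx,cy,V=cal(n); q=V[:3,:3]@np.array(p)+V[:3,3]; return q[0]/q[2]*f+cx,q[1]/q[2]*f+cy
def cloud(n,d):
    f,cx,cy,V=cal(n); v,u=np.mgrid[:480,:640]
    q=np.dstack([(u-cx)/f*d,(v-cy)/f*d,d])-V[:3,3]; return q@V[:3,:3]
E
python3 - <<'E'
from h import *
D=np.load("top0.npz"); p,d=D['p'],D['d']; P=cloud("top",d); hsv=cv2.cvtColor(p,cv2.COLOR_RGB2HSV)
roi=np.zeros((480,640),bool); roi[160:310,120:490]=1
m=(roi&(P[...,2]>.03)).astype(np.uint8)
n,l,s,c=cv2.connectedComponentsWithStats(m)
for i in range(1,n):
    if s[i,4]>8: q=P[l==i]; print("tall",c[i].round(1),s[i,4],"zmax",q[:,2].max().round(4),"rng",q.min(0).round(3),q.max(0).round(3), "sat",hsv[l==i][:,1].mean().round())
g=(roi&(hsv[...,1]<70)&(hsv[...,2]>70)).astype(np.uint8)
n,l,s,c=cv2.connectedComponentsWithStats(g)
for i in range(1,n):
    if s[i,4]>20: print("grey",c[i].round(1),s[i], plane("top",*c[i],.06).round(4))
b=(roi&(hsv[...,2]<30)).astype(np.uint8)
n,l,s,c=cv2.connectedComponentsWithStats(b)
for i in range(1,n):
    if s[i,4]>50: print("well",c[i].round(1),s[i], plane("top",*c[i],.006).round(4), "size mm",s[i,2:4]*2.44)
w=(roi&(P[...,2]>.011)&(P[...,2]<.025)).astype(np.uint8)
n,l,s,c=cv2.connectedComponentsWithStats(w)
for i in range(1,n):
    if s[i,4]>300:
        cc,_=cv2.findContours((l==i).astype(np.uint8),0,2); R=cv2.minAreaRect(cc[0]); print("block",np.round(R[0],1),np.round(R[1],1),round(R[2],1),plane("top",*R[0],.018).round(4))
S=np.load("scene0.npz")['p']
a=cv2.resize(p[170:300,190:420],None,fx=3,fy=3,interpolation=2); e=cv2.resize(S[140:320,160:460],(690,414),interpolation=2)
cv2.imwrite("pics/crop.png",np.vstack([a[:,:,::-1][:180*1+210],e[:210,:,::-1]])[:600])
E
```

```text
tall [334.5 187.4] 137 zmax 1.5142 rng [ 0.479 -0.069  0.032] [ 0.691 -0.005  1.514] sat 217.0
tall [350.8 210.8] 136 zmax 1.5142 rng [ 0.479 -0.109  0.035] [ 0.633 -0.005  1.514] sat 251.0
tall [319.3 215.3] 136 zmax 1.5142 rng [ 0.479 -0.032  0.035] [ 0.624 -0.003  1.514] sat 33.0
tall [378.2 215. ] 231 zmax 0.0778 rng [ 0.591 -0.178  0.034] [ 0.625 -0.142  0.078] sat 30.0
tall [210.1 220.7] 125 zmax 1.5142 rng [ 0.479 -0.005  0.033] [0.609 0.259 1.514] sat 30.0
tall [143.9 232.9] 522 zmax 1.5142 rng [ 0.479 -0.005  0.03 ] [0.6   0.436 1.514] sat 75.0
tall [300.3 245.4] 125 zmax 0.0817 rng [0.522 0.014 0.035] [0.549 0.043 0.082] sat 206.0
tall [400.6 273.7] 248 zmax 1.5142 rng [ 0.448 -0.231  0.033] [ 0.487 -0.005  1.514] sat 32.0
tall [287.6 273.7] 58 zmax 1.5142 rng [ 0.461 -0.005  0.035] [0.479 0.067 1.514] sat 34.0
grey [377.9 214.9] [370 207  17  17 240] [ 0.6092 -0.1592  0.06  ]
grey [319.1 215.7] [314 209  12  14 129] [ 0.6074 -0.0177  0.06  ]
grey [209.2 220.1] [203 214  13  13 113] [0.5972 0.2464 0.06  ]
grey [141.2 232.4] [129 220  26  26 346] [0.5679 0.4093 0.06  ]
grey [465.1 240.5] [460 223  11  33 229] [ 0.5472 -0.3677  0.06  ]
grey [400.  273.4] [391 266  19  16 245] [ 0.4688 -0.2109  0.06  ]
grey [287.9 273.5] [284 270   9   8  57] [0.4689 0.057  0.06  ]
block [268.6 220. ] [31.  30.7] 3.0 [0.6007 0.1067 0.018 ]
block [238.5 267. ] [30. 31.] 90.0 [0.4848 0.1804 0.018 ]
block [340.1 275.4] [31. 31.] 4.2 [ 0.4638 -0.0695  0.018 ]
```

View pics/crop.png

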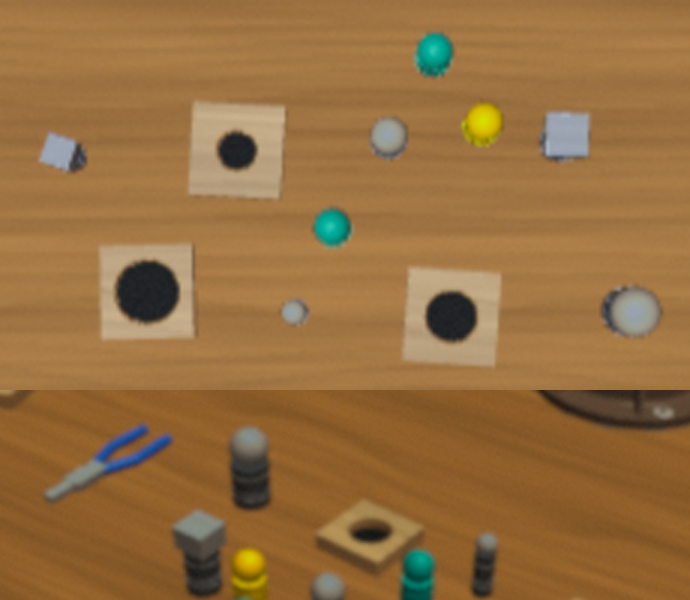

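The crop confirms it: grey round balls at (288,274), (320,215) and (401,274), the square heads are distinct, and the well sizes are clearly ordered. Next is a two-view cross-check.

```bash
python3 - <<'E'
from h import *
D=np.load("top0.npz"); p=D['p']; S=np.load("scene0.npz")['p']
def tri(a,b):
    (o1,d1),(o2,d2)=ray("top",*a),ray("scene",*b)
    t=np.linalg.lstsq(np.c_[d1,-d2],o2-o1,rcond=None)[0]; x,y=o1+t[0]*d1,o2+t[1]*d2; return ((x+y)/2).round(4),np.linalg.norm(x-y).round(4)
balls=dict(small=((287.7,273.6),.056),medium=((319.2,215.5),.060),large=((400.5,273.6),.064))
h=cv2.cvtColor(S,cv2.COLOR_RGB2HSV)
for k,(a,z) in balls.items():
    q=plane("top",*a,z); uv=proj("scene",q); rad=dict(small=10,medium=15,large=20)[k]/1000*493/1.1
    v,u=np.mgrid[:480,:640]; m=((u-uv[0])**2+(v-uv[1])**2<(rad+3)**2)&(h[...,1]<90)&(h[...,2]>75)
    c=(u[m].mean(),v[m].mean()); print(k,q.round(4),"proj",np.round(uv,1),"seen",np.round(c,1),m.sum(),tri(a,c))
hs=cv2.cvtColor(p,cv2.COLOR_RGB2HSV)
for k,(a,b) in dict(small=((268.6,220),.017),medium=((340.1,275.4),.022),large=((238.5,267),.027)).items():
    q=plane("top",*a,.018); uv=proj("scene",q)
    x,y=map(int,np.round(a)); w=(hs[y-15:y+16,x-15:x+16,2]<70).astype(np.uint8); M=cv2.moments(w,True)
    c=(x-15+M['m10']/M['m00'],y-15+M['m01']/M['m00'])
    dia=2*np.sqrt(M['m00']/np.pi)*2.39
    m=np.zeros((480,640),bool);U,Vv=map(int,uv);m[Vv-18:Vv+19,U-18:U+19]=1
    m&=h[...,2]<60; n,l,s,cc=cv2.connectedComponentsWithStats(m.astype(np.uint8)); i=1+np.argmax(s[1:,4])
    print("well",k,"block",q.round(4),"hole px",np.round(c,1),"dia",round(dia,1),plane("top",*c,.006).round(4),"scene proj",np.round(uv,1),"dark",cc[i].round(1),plane("scene",*cc[i],.006).round(4))
E
```

```text
small [0.4687 0.0577 0.056 ] proj [370.8 206.5] seen [371.4 206. ] 52 (array([0.4684, 0.0582, 0.0573]), np.float64(0.0012))
medium [ 0.6079 -0.018   0.06  ] proj [302.6 226.2] seen [302.1 225.9] 143 (array([ 0.6082, -0.0184,  0.0607]), np.float64(0.001))
large [ 0.4684 -0.2115  0.064 ] proj [268.6 164.8] seen [268.  162.9] 177 (array([ 0.4689, -0.2114,  0.0692]), np.float64(0.0017))
well small block [0.6007 0.1067 0.018 ] hole px [268.6 219.9] dia 27.6 [0.6019 0.1077 0.006 ] scene proj [358.3 264.4] dark [358.4 266.8] [0.5948 0.1045 0.006 ]
well medium block [ 0.4638 -0.0695  0.018 ] hole px [340. 275.] dia 37.8 [ 0.4647 -0.0698  0.006 ] scene proj [320.7 200.3] dark [320.8 202.3] [ 0.4557 -0.0744  0.006 ]
well large block [0.4848 0.1804 0.018 ] hole px [238.7 266.8] dia 47.3 [0.4853 0.1814 0.006 ] scene proj [419.2 246.2] dark [419.2 248.4] [0.4773 0.1789 0.006 ]
```

>>> {"api": "carry_out", "payload": {
  "deltas": [
    [0.7,[0,0,0],[0,0,0.12]],
    [0.7,[0,0,0],[0,0,0.24]],
    [0.7,[0,0,0],[0,0,0.342]],
    [0.7,[0,0,0],[0,0,0.342]],
    [0.7,[0,0,0],[0,0,0.342]]
  ],
  "squeeze": 30
}}

```text
time_s: 0.6
tcp_pos: [0.2261, -0.6358, 0.2262]
eef_rot: [180.0, -0.0, -179.8]
contact_force: [0.1, 0.7, 1.1]
gripper_width: 0.0622
gripper_force: 0.0
```

The two views agree to within 2 mm. Moving above the large punch first.

>>> {"api": "carry_out", "payload": {
  "deltas": [
    [0.7,[-20,35,0],[0,0,0]],
    [0.7,[-42,74,0],[0,0,0]],
    [0.7,[-64,112,0],[0,0,0]],
    [0.7,[-86,151,10],[0,0,0]],
    [0.7,[-108,190,20],[0,0,0]],
    [0.7,[-130,228,30],[0,0,0]],
    [0.7,[-152,267,40],[0,0,0]],
    [0.7,[-175,305,50],[0,0,0]],
    [0.7,[-197,344,60],[0,0,0]],
    [0.7,[-219,383,70],[0,0,0]],
    [0.7,[-236,412,80],[0,0,0]],
    [0.7,[-243,424,87],[0,0,0]]
  ]
}}

```text
time_s: 1.8
tcp_pos: [0.4705, -0.2097, 0.1391]
eef_rot: [180.0, 0.0, -179.7]
contact_force: [0.5, -0.8, 0.2]
gripper_width: 0.0612
gripper_force: 0.0
```

>>> {"api": "carry_out", "payload": {
  "deltas": [
    [0.7,[0,0,0],[0,0,0]],
    [0.7,[0,0,0],[0,0,0]],
    [0.7,[0,0,0],[0,0,0]]
  ]
}}

```text
time_s: 2.1
tcp_pos: [0.469, -0.2128, 0.1399]
eef_rot: [-180.0, 0.0, 180.0]
contact_force: [0.3, -0.8, 1.1]
gripper_width: 0.0614
gripper_force: 0.0
```

>>> {"api": "carry_out", "payload": {
  "deltas": [
    [0.7,[0,1,15],[0,0,0]],
    [0.7,[0,1,35],[0,0,0]],
    [0.7,[0,1,55],[0,0,0]],
    [0.7,[0,1,75],[0,0,0]],
    [0.7,[0,1,90],[0,0,0]],
    [0.7,[0,1,102],[0,0,0]],
    [0.7,[0,1,110],[0,0,0]],
    [0.7,[0,1,115],[0,0,0]],
    [0.7,[0,1,115],[0,0,0]],
    [0.7,[0,1,115],[0,0,0]]
  ]
}}

```text
time_s: 3.1
tcp_pos: [0.4697, -0.2111, 0.025]
eef_rot: [-180.0, 0.0, 180.0]
contact_force: [0.9, -0.1, 0.2]
gripper_width: 0.0613
gripper_force: 0.0
```

>>> {"api": "carry_out", "payload": {
  "deltas": [
    [0.5,[0,0,0],[0,0,0]],
    [0.45,[0,0,0],[0,0,0]],
    [0.4,[0,0,0],[0,0,0]],
    [0.35,[0,0,0],[0,0,0]],
    [0.3,[0,0,0],[0,0,0]],
    [0.3,[0,0,0],[0,0,0]],
    [0.3,[0,0,0],[0,0,0]],
    [0.3,[0,0,0],[0,0,0]]
  ],
  "squeeze": 35
}}

```text
time_s: 3.9
tcp_pos: [0.4699, -0.2114, 0.0252]
eef_rot: [-180.0, 0.1, -180.0]
contact_force: [-0.3, -4.9, 6.6]
gripper_width: 0.0393
gripper_force: 35.0
```

>>> {"api": "carry_out", "payload": {
  "deltas": [
    [0.3,[0,0,-5],[0,0,0]],
    [0.3,[0,0,-15],[0,0,0]],
    [0.3,[0,0,-30],[0,0,0]],
    [0.3,[0,0,-50],[0,0,0]],
    [0.3,[0,0,-70],[0,0,0]],
    [0.3,[0,0,-90],[0,0,0]],
    [0.3,[0,0,-105],[0,0,0]],
    [0.3,[0,0,-115],[0,0,0]],
    [0.3,[0,0,-120],[0,0,0]],
    [0.3,[0,0,-120],[0,0,0]]
  ]
}}

```text
time_s: 4.9
tcp_pos: [0.4692, -0.2108, 0.1447]
eef_rot: [180.0, 0.0, 180.0]
contact_force: [-0.2, -1.0, -7.2]
gripper_width: 0.0391
gripper_force: 35.0
```

>>> {"api": "carry_out", "payload": {
  "deltas": [
    [0.3,[0,10,0],[0,0,0]],
    [0.3,[-1,35,0],[0,0,0]],
    [0.3,[-3,75,0],[0,0,0]],
    [0.3,[-5,120,0],[0,0,0]],
    [0.3,[-7,165,0],[0,0,0]],
    [0.3,[-9,210,0],[0,0,0]],
    [0.3,[-11,255,0],[0,0,0]],
    [0.3,[-13,300,0],[0,0,0]],
    [0.3,[-15,340,0],[0,0,0]],
    [0.3,[-16,370,0],[0,0,0]],
    [0.3,[-16,387,0],[0,0,0]],
    [0.3,[-16,392,0],[0,0,0]]
  ]
}}

```text
time_s: 6.1
tcp_pos: [0.4847, 0.1826, 0.1436]
eef_rot: [-180.0, -0.1, -179.9]
contact_force: [0.2, 0.5, -7.2]
gripper_width: 0.0396
gripper_force: 35.0
```

>>> {"api": "carry_out", "payload": {
  "deltas": [
    [0.3,[0,0,0],[0,0,0]],
    [0.3,[0,0,0],[0,0,0]],
    [0.3,[0,0,0],[0,0,0]]
  ]
}}

```text
time_s: 6.4
tcp_pos: [0.4852, 0.1799, 0.1444]
eef_rot: [-180.0, -0.0, 179.9]
contact_force: [-0.5, -0.8, -7.3]
gripper_width: 0.0394
gripper_force: 35.0
```

```bash
python3 - <<'E'
from h import *
p,d=r.capture("scene"); np.savez("s1.npz",p=p,d=d); cv2.imwrite("pics/s1.png",cv2.resize(p[80:320,250:550],(750,600))[:,:,::-1])
print(r.get_state()['tcp_pos'])
E
```

```text
[0.48531032 0.1799665  0.14453869]
```

View pics/s1.png

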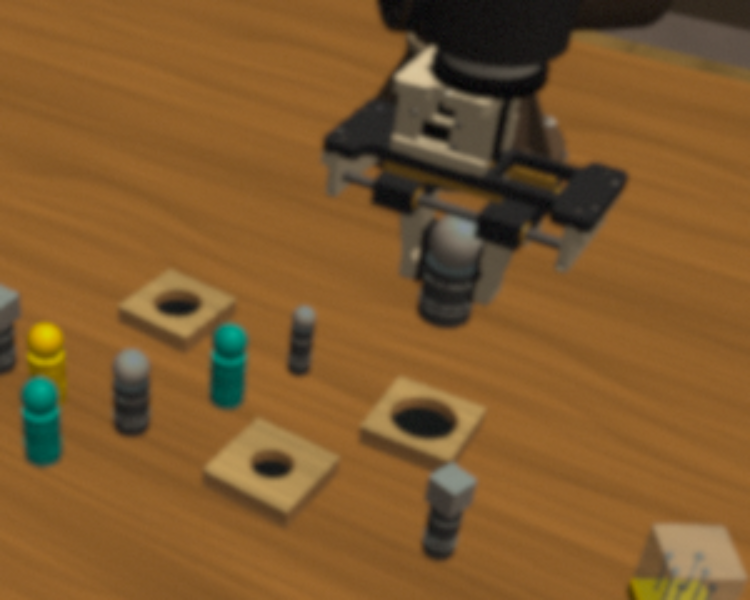

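The large punch is held upright (crop ~(448,270)), above the large well at (424,418). Lowering it.

>>> {"api": "carry_out", "payload": {
  "deltas": [
    [0.3,[0,1,10],[0,0,0]],
    [0.3,[0,1,28],[0,0,0]],
    [0.3,[0,1,46],[0,0,0]],
    [0.3,[0,1,64],[0,0,0]],
    [0.3,[0,1,78],[0,0,0]],
    [0.3,[0,1,88],[0,0,0]],
    [0.3,[0,1,95],[0,0,0]],
    [0.3,[0,1,100],[0,0,0]],
    [0.3,[0,1,104],[0,0,0]],
    [0.3,[0,1,107],[0,0,0]],
    [0.3,[0,1,109],[0,0,0]],
    [0.3,[0,1,109],[0,0,0]]
  ]
}}

```text
time_s: 7.65
tcp_pos: [0.4854, 0.182, 0.0356]
eef_rot: [180.0, 0.0, 180.0]
contact_force: [0.3, -0.5, -7.3]
gripper_width: 0.0394
gripper_force: 35.0
```

>>> {"api": "carry_out", "payload": {
  "deltas": [
    [0.3,[0,0,1],[0,0,0]],
    [0.3,[0,0,2],[0,0,0]],
    [0.3,[0,0,3],[0,0,0]],
    [0.3,[0,0,3.5],[0,0,0]],
    [0.3,[0,0,3.5],[0,0,0]]
  ]
}}

```text
time_s: 8.15
tcp_pos: [0.4854, 0.182, 0.032]
eef_rot: [-180.0, -0.0, 180.0]
contact_force: [-0.7, -0.2, -7.3]
gripper_width: 0.0393
gripper_force: 35.0
```

>>> {"api": "carry_out", "payload": {
  "deltas": [
    [0.3,[0,0,0.5],[0,0,0]],
    [0.3,[0,0,1],[0,0,0]],
    [0.3,[0,0,1],[0,0,0]],
    [0.3,[0,0,1],[0,0,0]]
  ]
}}

```text
time_s: 8.55
tcp_pos: [0.4855, 0.182, 0.0312]
eef_rot: [180.0, 0.0, 180.0]
contact_force: [-0.5, 0.1, -3.5]
gripper_width: 0.0389
gripper_force: 35.0
```

>>> {"api": "carry_out", "payload": {
  "deltas": [
    [0.5,[0,0,0],[0,0,0]],
    [0.65,[0,0,0],[0,0,0]],
    [0.7,[0,0,0],[0,0,0]],
    [0.7,[0,0,0],[0,0,0]],
    [0.7,[0,0,-3],[0,0,0]],
    [0.7,[0,0,-15],[0,0,0]],
    [0.7,[0,0,-35],[0,0,0]],
    [0.7,[0,0,-60],[0,0,0]],
    [0.7,[0,0,-85],[0,0,0]],
    [0.7,[0,0,-105],[0,0,0]],
    [0.7,[0,0,-110],[0,0,0]],
    [0.7,[0,0,-110],[0,0,0]]
  ]
}}

```text
time_s: 9.75
tcp_pos: [0.4858, 0.1824, 0.1425]
eef_rot: [179.9, 0.1, 180.0]
contact_force: [-1.0, 0.3, -0.6]
gripper_width: 0.0615
gripper_force: 0.0
```

>>> {"api": "carry_out", "payload": {
  "deltas": [
    [0.5,[1,-10,0],[0,0,0]],
    [0.5,[5,-40,0],[0,0,0]],
    [0.5,[11,-80,0],[0,0,0]],
    [0.5,[15,-110,0],[0,0,0]],
    [0.5,[17,-121,0],[0,0,0]],
    [0.5,[17,-124,0],[0,0,0]],
    [0.5,[17,-124,0],[0,0,0]],
    [0.5,[17,-124,0],[0,0,0]],
    [0.5,[17,-124,0],[0,0,0]]
  ]
}}

```text
time_s: 10.65
tcp_pos: [0.4686, 0.0588, 0.1409]
eef_rot: [-180.0, -0.0, -180.0]
contact_force: [-0.1, 0.5, 0.1]
gripper_width: 0.0439
gripper_force: 0.0
```

```bash
python3 - <<'E'
from h import *
p,d=r.capture("scene"); cv2.imwrite("pics/s2.png",cv2.resize(p[80:320,250:550],(750,600))[:,:,::-1])
h=cv2.cvtColor(p,cv2.COLOR_RGB2HSV); q=[.485,.181,.070]; print(np.round(proj("scene",q),1))
print(r.get_state()['tcp_pos'])
E
```

```text
[423.2 225.9]
[0.46853783 0.05876117 0.14090747]
```

View pics/s2.png

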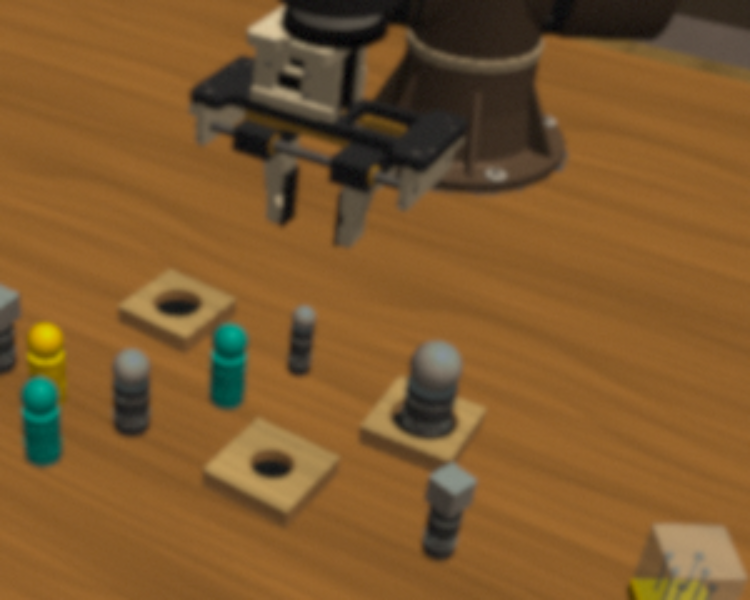

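The large punch sits upright in its well, with its ball at scene (424,225) against (423,226) expected. Now the small punch, at crop (302,340).

>>> {"api": "carry_out", "payload": {
  "deltas": [
    [0.5,[0,-1,15],[0,0,0]],
    [0.5,[0,-1,35],[0,0,0]],
    [0.5,[0,-1,55],[0,0,0]],
    [0.5,[0,-1,75],[0,0,0]],
    [0.5,[0,-1,90],[0,0,0]],
    [0.5,[0,-1,102],[0,0,0]],
    [0.5,[0,-1,110],[0,0,0]],
    [0.5,[0,-1,116],[0,0,0]],
    [0.5,[0,-1,116],[0,0,0]],
    [0.5,[0,-1,116],[0,0,0]]
  ]
}}

```text
time_s: 11.7
tcp_pos: [0.4686, 0.0572, 0.0253]
eef_rot: [180.0, 0.0, -180.0]
contact_force: [0.3, 0.8, 0.4]
gripper_width: 0.044
gripper_force: 0.0
```

>>> {"api": "carry_out", "payload": {
  "deltas": [
    [0.35,[0,0,0],[0,0,0]],
    [0.3,[0,0,0],[0,0,0]],
    [0.26,[0,0,0],[0,0,0]],
    [0.22,[0,0,0],[0,0,0]],
    [0.18,[0,0,0],[0,0,0]],
    [0.12,[0,0,0],[0,0,0]],
    [0.1,[0,0,0],[0,0,0]],
    [0.1,[0,0,0],[0,0,0]],
    [0.1,[0,0,0],[0,0,0]]
  ],
  "squeeze": 20
}}

```text
time_s: 12.6
tcp_pos: [0.4686, 0.0571, 0.0252]
eef_rot: [180.0, 0.0, 180.0]
contact_force: [-0.9, 0.3, 4.7]
gripper_width: 0.0193
gripper_force: 20.0
```

>>> {"api": "carry_out", "payload": {
  "deltas": [
    [0.1,[0,0,-5],[0,0,0]],
    [0.1,[0,0,-15],[0,0,0]],
    [0.1,[0,0,-30],[0,0,0]],
    [0.1,[0,0,-50],[0,0,0]],
    [0.1,[0,0,-70],[0,0,0]],
    [0.1,[0,0,-90],[0,0,0]],
    [0.1,[0,0,-105],[0,0,0]],
    [0.1,[0,0,-115],[0,0,0]],
    [0.1,[0,0,-120],[0,0,0]],
    [0.1,[0,0,-120],[0,0,0]]
  ]
}}

```text
time_s: 13.6
tcp_pos: [0.4685, 0.0571, 0.1455]
eef_rot: [180.0, 0.0, 180.0]
contact_force: [0.0, 0.4, -1.9]
gripper_width: 0.0197
gripper_force: 20.0
```

>>> {"api": "carry_out", "payload": {
  "deltas": [
    [0.1,[-10,4,0],[0,0,0]],
    [0.1,[-30,11,0],[0,0,0]],
    [0.1,[-60,23,0],[0,0,0]],
    [0.1,[-90,34,0],[0,0,0]],
    [0.1,[-115,43,0],[0,0,0]],
    [0.1,[-128,48,0],[0,0,0]],
    [0.1,[-132,50,0],[0,0,0]],
    [0.1,[-132,50,0],[0,0,0]],
    [0.1,[-132,50,0],[0,0,0]],
    [0.1,[-132,50,0],[0,0,0]]
  ]
}}

```text
time_s: 14.6
tcp_pos: [0.5997, 0.1067, 0.1451]
eef_rot: [-180.0, -0.0, 180.0]
contact_force: [-1.3, 0.4, -1.2]
gripper_width: 0.0194
gripper_force: 20.0
```

```bash
python3 - <<'E'
from h import *
p,d=r.capture("scene"); cv2.imwrite("pics/s3.png",cv2.resize(p[80:320,250:550],(750,600))[:,:,::-1])
print(r.get_state()['tcp_pos'],r.get_state()['contact_force'])
E
```

```text
[0.59981837 0.10675594 0.14532717] [-0.8263699  -0.16132618 -1.77053839]
```

View pics/s3.png

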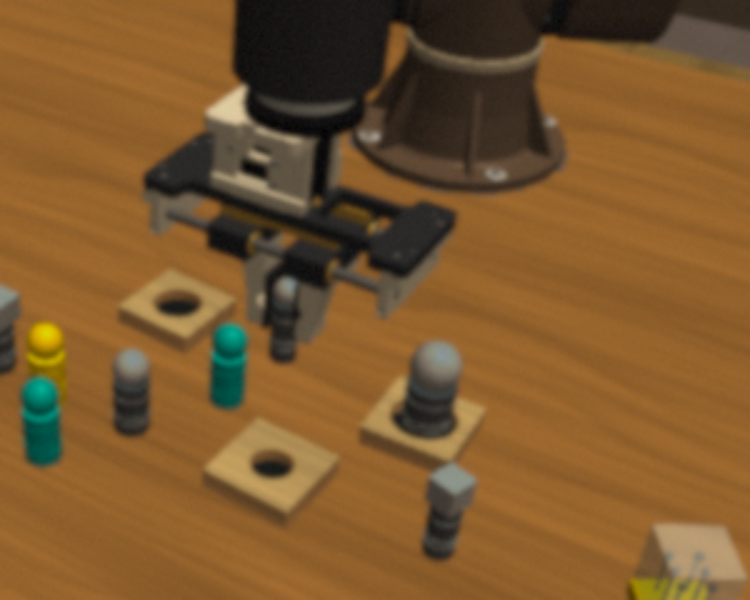

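The small punch is upright in the fingers at crop (284,320). Lowering it into the small well.

>>> {"api": "carry_out", "payload": {
  "deltas": [
    [0.1,[-1,0,10],[0,0,0]],
    [0.1,[-1,0,28],[0,0,0]],
    [0.1,[-1,0,46],[0,0,0]],
    [0.1,[-1,0,64],[0,0,0]],
    [0.1,[-1,0,78],[0,0,0]],
    [0.1,[-1,0,88],[0,0,0]],
    [0.1,[-1,0,95],[0,0,0]],
    [0.1,[-1,0,101],[0,0,0]],
    [0.1,[-1,0,106],[0,0,0]],
    [0.1,[-1,0,110],[0,0,0]],
    [0.1,[-1,0,112],[0,0,0]],
    [0.1,[-1,0,112],[0,0,0]]
  ]
}}

```text
time_s: 15.85
tcp_pos: [0.6013, 0.107, 0.033]
eef_rot: [-180.0, -0.0, 180.0]
contact_force: [1.0, 0.4, -1.5]
gripper_width: 0.0195
gripper_force: 20.0
```

>>> {"api": "carry_out", "payload": {
  "deltas": [
    [0.1,[0,0,0.5],[0,0,0]],
    [0.1,[0,0,1],[0,0,0]],
    [0.1,[0,0,1.5],[0,0,0]],
    [0.1,[0,0,2],[0,0,0]],
    [0.1,[0,0,2],[0,0,0]],
    [0.1,[0,0,2],[0,0,0]]
  ]
}}

```text
time_s: 16.45
tcp_pos: [0.6015, 0.1071, 0.0313]
eef_rot: [180.0, 0.0, 180.0]
contact_force: [-0.4, -0.2, 1.8]
gripper_width: 0.0191
gripper_force: 20.0
```

The foot is on the floor. Releasing, rising and moving to the medium punch.

>>> {"api": "carry_out", "payload": {
  "deltas": [
    [0.3,[0,0,0],[0,0,0]],
    [0.45,[0,0,0],[0,0,0]],
    [0.5,[0,0,0],[0,0,0]],
    [0.5,[0,0,0],[0,0,0]],
    [0.5,[0,0,-3],[0,0,0]],
    [0.5,[0,0,-15],[0,0,0]],
    [0.5,[0,0,-35],[0,0,0]],
    [0.5,[0,0,-60],[0,0,0]],
    [0.5,[0,0,-85],[0,0,0]],
    [0.5,[0,0,-105],[0,0,0]],
    [0.5,[0,0,-110],[0,0,0]],
    [0.5,[0,0,-110],[0,0,0]]
  ]
}}

```text
time_s: 17.65
tcp_pos: [0.6018, 0.1072, 0.1425]
eef_rot: [179.9, 0.1, 180.0]
contact_force: [-0.1, 0.3, -0.4]
gripper_width: 0.0438
gripper_force: 0.0
```

>>> {"api": "carry_out", "payload": {
  "deltas": [
    [0.5,[0,-10,0],[0,0,0]],
    [0.5,[-2,-40,0],[0,0,0]],
    [0.5,[-4,-80,0],[0,0,0]],
    [0.5,[-6,-110,0],[0,0,0]],
    [0.5,[-6.5,-122,0],[0,0,0]],
    [0.5,[-6.5,-125,0],[0,0,0]],
    [0.5,[-6.5,-125,0],[0,0,0]],
    [0.5,[-6.5,-125,0],[0,0,0]],
    [0.5,[-6.5,-125,0],[0,0,0]]
  ]
}}

```text
time_s: 18.55
tcp_pos: [0.6078, -0.0171, 0.141]
eef_rot: [180.0, -0.0, -179.9]
contact_force: [-0.1, 0.1, 0.2]
gripper_width: 0.044
gripper_force: 0.0
```

```bash
python3 - <<'E'
from h import *
p,d=r.capture("scene"); cv2.imwrite("pics/s4.png",cv2.resize(p[80:320,220:520],(750,600))[:,:,::-1])
print(np.round(proj("scene",[.601,.107,.062]),1),r.get_state()['tcp_pos'])
E
```

```text
[359.9 247. ] [ 0.6078826  -0.01706144  0.14102789]
```

View pics/s4.png

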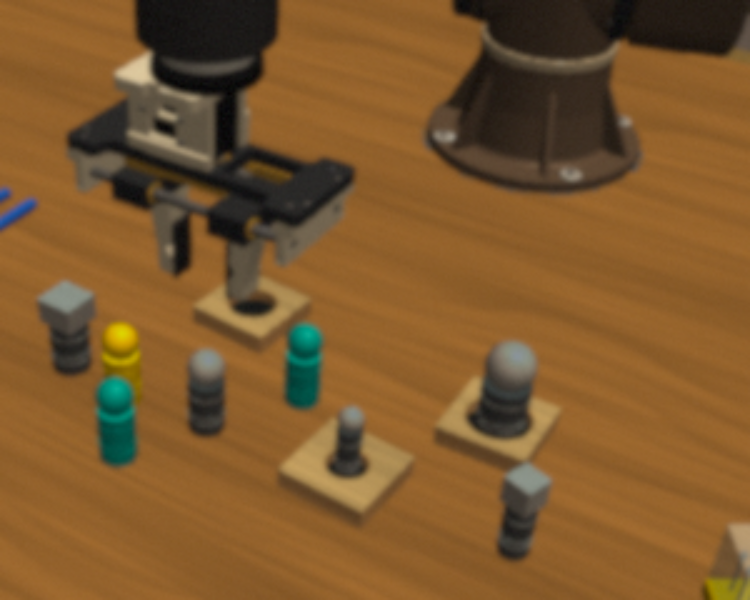

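The small punch is well placed: ball at scene (360,248) against (360,247) expected. Now the medium punch, the grey one at crop (206,390).

>>> {"api": "carry_out", "payload": {
  "deltas": [
    [0.5,[0,-1,15],[0,0,0]],
    [0.5,[0,-1,35],[0,0,0]],
    [0.5,[0,-1,55],[0,0,0]],
    [0.5,[0,-1,75],[0,0,0]],
    [0.5,[0,-1,90],[0,0,0]],
    [0.5,[0,-1,102],[0,0,0]],
    [0.5,[0,-1,110],[0,0,0]],
    [0.5,[0,-1,116],[0,0,0]],
    [0.5,[0,-1,116],[0,0,0]],
    [0.5,[0,-1,116],[0,0,0]]
  ]
}}

```text
time_s: 19.6
tcp_pos: [0.6082, -0.0189, 0.0255]
eef_rot: [180.0, 0.0, 180.0]
contact_force: [0.8, 0.2, 0.6]
gripper_width: 0.0438
gripper_force: 0.0
```

>>> {"api": "carry_out", "payload": {
  "deltas": [
    [0.42,[0,0,0],[0,0,0]],
    [0.38,[0,0,0],[0,0,0]],
    [0.34,[0,0,0],[0,0,0]],
    [0.3,[0,0,0],[0,0,0]],
    [0.22,[0,0,0],[0,0,0]],
    [0.2,[0,0,0],[0,0,0]],
    [0.2,[0,0,0],[0,0,0]],
    [0.2,[0,0,0],[0,0,0]],
    [0.2,[0,0,0],[0,0,0]]
  ],
  "squeeze": 28
}}

```text
time_s: 20.5
tcp_pos: [0.6081, -0.0189, 0.0254]
eef_rot: [180.0, 0.0, 180.0]
contact_force: [-1.5, 1.4, 5.9]
gripper_width: 0.0294
gripper_force: 28.0
```

>>> {"api": "carry_out", "payload": {
  "deltas": [
    [0.2,[0,0,-5],[0,0,0]],
    [0.2,[0,0,-15],[0,0,0]],
    [0.2,[0,0,-30],[0,0,0]],
    [0.2,[0,0,-50],[0,0,0]],
    [0.2,[0,0,-70],[0,0,0]],
    [0.2,[0,0,-90],[0,0,0]],
    [0.2,[0,0,-105],[0,0,0]],
    [0.2,[0,0,-115],[0,0,0]],
    [0.2,[0,0,-120],[0,0,0]],
    [0.2,[0,0,-120],[0,0,0]]
  ]
}}

```text
time_s: 21.5
tcp_pos: [0.6079, -0.019, 0.1454]
eef_rot: [180.0, 0.0, 180.0]
contact_force: [0.3, -0.2, -3.3]
gripper_width: 0.0297
gripper_force: 28.0
```

>>> {"api": "carry_out", "payload": {
  "deltas": [
    [0.2,[10,-4,0],[0,0,0]],
    [0.2,[35,-12,0],[0,0,0]],
    [0.2,[70,-25,0],[0,0,0]],
    [0.2,[105,-37,0],[0,0,0]],
    [0.2,[130,-46,0],[0,0,0]],
    [0.2,[141,-50,0],[0,0,0]],
    [0.2,[144,-51,0],[0,0,0]],
    [0.2,[144,-51,0],[0,0,0]],
    [0.2,[144,-51,0],[0,0,0]],
    [0.2,[144,-51,0],[0,0,0]]
  ]
}}

```text
time_s: 22.5
tcp_pos: [0.4646, -0.0697, 0.1448]
eef_rot: [-180.0, -0.0, -180.0]
contact_force: [-0.8, -0.2, -3.3]
gripper_width: 0.0292
gripper_force: 28.0
```

>>> {"api": "carry_out", "payload": {
  "deltas": [
    [0.2,[0,0,10],[0,0,0]],
    [0.2,[0,0,28],[0,0,0]],
    [0.2,[0,0,46],[0,0,0]],
    [0.2,[0,0,64],[0,0,0]],
    [0.2,[0,0,78],[0,0,0]],
    [0.2,[0,0,84],[0,0,0]],
    [0.2,[0,0,84],[0,0,0]],
    [0.2,[0,0,84],[0,0,0]]
  ]
}}

```text
time_s: 23.3
tcp_pos: [0.4642, -0.0699, 0.0612]
eef_rot: [-180.0, 0.0, -180.0]
contact_force: [-0.2, -0.1, -3.2]
gripper_width: 0.0293
gripper_force: 28.0
```

```bash
python3 - <<'E'
from h import *
p,d=r.capture("scene"); cv2.imwrite("pics/s5.png",cv2.resize(p[80:320,220:520],(750,600))[:,:,::-1])
print(r.get_state()['tcp_pos'],r.get_state()['contact_force'])
E
```

```text
[ 0.46443121 -0.06986605  0.06152886] [-0.6138248   1.16266762 -3.06506038]
```

View pics/s5.png

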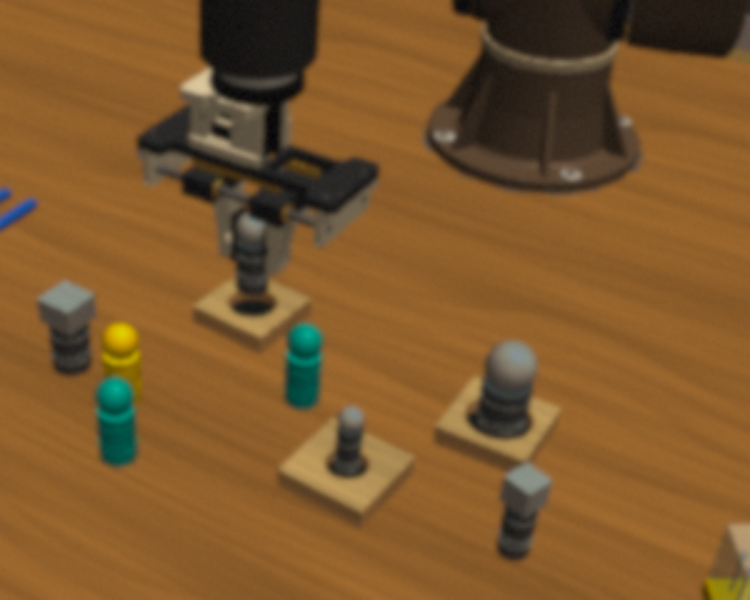

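The medium punch hangs upright over the medium well at crop (252,300). Lowering the last 30 mm.

>>> {"api": "carry_out", "payload": {
  "deltas": [
    [0.2,[0,0,5],[0,0,0]],
    [0.2,[0,0,12],[0,0,0]],
    [0.2,[0,0,18],[0,0,0]],
    [0.2,[0,0,23],[0,0,0]],
    [0.2,[0,0,26],[0,0,0]],
    [0.2,[0,0,28],[0,0,0]],
    [0.2,[0,0,29],[0,0,0]],
    [0.2,[0,0,30],[0,0,0]],
    [0.2,[0,0,30],[0,0,0]],
    [0.2,[0,0,30],[0,0,0]]
  ]
}}

```text
time_s: 24.35
tcp_pos: [0.464, -0.07, 0.0314]
eef_rot: [180.0, 0.0, 180.0]
contact_force: [-1.6, 0.9, 1.8]
gripper_width: 0.0292
gripper_force: 28.0
```

Contact. Releasing and retreating.

>>> {"api": "carry_out", "payload": {
  "deltas": [
    [0.4,[0,0,0],[0,0,0]],
    [0.55,[0,0,0],[0,0,0]],
    [0.6,[0,0,0],[0,0,0]],
    [0.6,[0,0,0],[0,0,0]],
    [0.6,[0,0,-3],[0,0,0]],
    [0.6,[0,0,-15],[0,0,0]],
    [0.6,[0,0,-35],[0,0,0]],
    [0.6,[0,0,-60],[0,0,0]],
    [0.6,[0,0,-85],[0,0,0]],
    [0.6,[0,0,-110],[0,0,0]],
    [0.6,[0,0,-120],[0,0,0]],
    [0.6,[0,0,-120],[0,0,0]]
  ]
}}

```text
time_s: 25.55
tcp_pos: [0.4646, -0.0698, 0.1524]
eef_rot: [180.0, 0.2, 180.0]
contact_force: [-0.2, 0.5, -0.4]
gripper_width: 0.0528
gripper_force: 0.0
```

>>> {"api": "carry_out", "payload": {
  "deltas": [
    [0.6,[0,-10,0],[0,0,0]],
    [0.6,[0,-35,0],[0,0,0]],
    [0.6,[0,-75,0],[0,0,0]],
    [0.6,[0,-115,0],[0,0,0]],
    [0.6,[0,-155,0],[0,0,0]],
    [0.6,[0,-195,0],[0,0,0]],
    [0.6,[0,-235,0],[0,0,0]],
    [0.6,[0,-265,0],[0,0,0]],
    [0.6,[0,-280,0],[0,0,0]],
    [0.6,[0,-280,0],[0,0,0]],
    [0.6,[0,-280,0],[0,0,0]]
  ]
}}

```text
time_s: 26.65
tcp_pos: [0.463, -0.3498, 0.1498]
eef_rot: [179.9, -0.1, 179.9]
contact_force: [-1.6, 0.4, 0.9]
gripper_width: 0.0523
gripper_force: 0.0
```

```bash
python3 - <<'E'
from h import *
p,d=r.capture("top"); cv2.imwrite("pics/t6.png",cv2.resize(p[150:330,190:430],(800,600))[:,:,::-1])
h=cv2.cvtColor(p,cv2.COLOR_RGB2HSV)
for k,q in dict(small=[.601,.107,.062],medium=[.464,-.070,.066],large=[.485,.181,.070]).items():
    u,v=proj("top",q); a,b=int(u)-9,int(v)-9; m=(h[b:b+19,a:a+19,1]<70)&(h[b:b+19,a:a+19,2]>75); y,x=np.nonzero(m)
    print(k,np.round([u,v],1),"seen",a+x.mean().round(1),b+y.mean().round(1),m.sum(),plane("top",a+x.mean(),b+y.mean(),q[2]).round(4))
E
```

```text
small [267.1 218.4] seen 267.5 218.5 75 [0.6006 0.106  0.062 ]
medium [341.2 275.5] seen 340.2 274.8 145 [ 0.4658 -0.0676  0.066 ]
large [235.5 266.8] seen 235.3 266.9 242 [0.4848 0.1816 0.07  ]
```

View pics/t6.png

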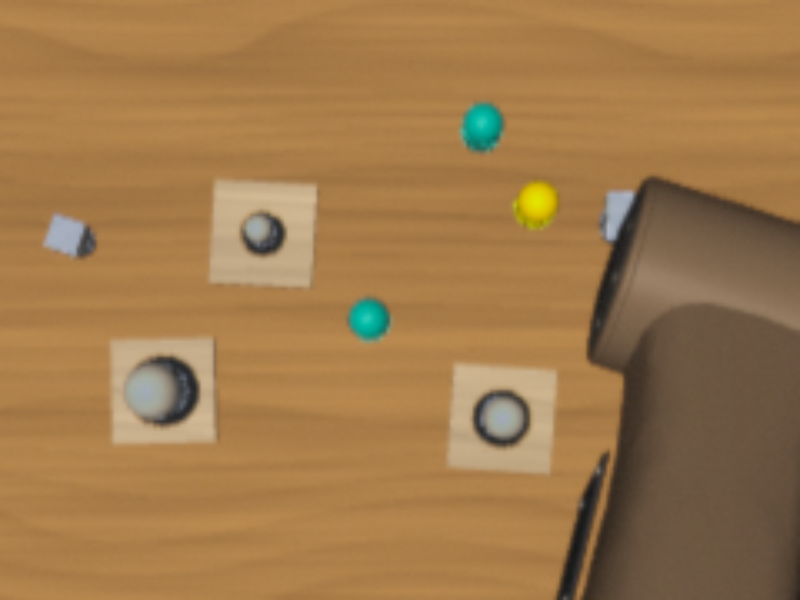

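All three punches stand in their own wells within about 3 mm of centre, nothing else has visibly moved, and the arm is clear. Handing in.

```bash
python3 -c "
from plant import r
print(r.close_job())"
```

```text
the job is handed in; nothing more can be done
None
```

All three round-headed punches were set down gently, upright, each in the well of its own size and within about 3 mm of the well centres I measured, and the job is handed in at about 27 s; it returned no verdict.

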